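# Unlock the pantry chest with the T-key

### The job

Take the T-handled key out of its wooden stand, set its blade into the round lock on top of the grey steel chest, and press it while turning to and fro until the blade finds the slot and drops fully home. Then turn the key clockwise, seen from above, as far as it goes to unlock the chest, and leave it upright and fully home in the lock. Do not move the jars or the tray of lids.

Things in the scene. Friction and masses are not known exactly. Their poses are not given: they have to be found in the camera images.
- key_handle (a point): Centre of the handle bar of a loose steel T-key (0.28 kg), standing upright in a wooden stand at the start. The bar is level, 100 mm long (this frame's x), 14 mm thick (y), 16 mm high (z up). Below it a round shank 18 mm in diameter, and a round flange 52 mm in diameter and 5 mm thick, its underside 59 mm below this point. A half turn of the key makes no difference.
- key_tip (a point): Centre of the lower end of the key's flat blade, 84 mm below the handle centre, same axes as the handle. The blade is 34 mm wide (x, parallel to the handle bar), 8 mm thick (y) and reaches 16 mm up from here; the flange's underside is 25 mm above this point.
- stand: Fixed wooden key stand, 85 x 85 x 45 mm, with a round hole 40 mm in diameter and 30 mm deep in its top. The key's flange rests on its top, so the handle centre is 104 mm above the table; lift the key 30 mm or more to clear it. Origin at the centre of its underside.
- lock_mouth (a point): Centre of the lock's mouth, level with its flat round lip (80 mm in diameter, 106 mm above the table) on top of the fixed grey chest (246 x 226 x 100 mm). z up, x from the chest's front to its back. The mouth is a round well, 41 mm in diameter, 11 mm deep. With the key fully home its flange rests on the lip: tip 25 mm below this point, handle centre 59 mm above it.
- rotor_face (a point): Point on the lock's axis at the floor of the well, 11 mm below the mouth; axes of the CHEST. The floor is a brass rotor with one slot across it, 13.5 mm wide, 41 long, 15 deep. The slot's direction is not reported: it lies up to 0.5 rad to either side of the chest's x axis. Press the blade on lightly (about 5 N) and turn it; within about 0.1 rad of the slot and 2 mm of its middle it drops 14 mm.
- rotor (a joint): Turn of the lock's rotor in rad, clockwise seen from above: 0 at the start (locked) for every direction of the slot, 1.571 at the stop (unlocked). Friction of about 0.18 N m, no spring: it stays where it is left, and a blade sliding on its face with 5 N does not turn it. The blade has up to 0.35 rad of play in the slot, so the key turns somewhat farther than the rotor.
- jar_tall: Bystander: closed glass jar of green pickles with a steel lid, 80 mm in diameter, 135 mm high, loose. Origin at the centre of its underside.
- jar_wide: Bystander: closed glass jar of amber preserve with a steel lid, 92 mm in diameter, 100 mm high, loose. Origin at the centre of its underside.
- lid_tray: Bystander: open cardboard tray with stacks of jar lids, 170 x 130 x 40 mm, loose. Origin at the centre of its underside.
Not all that is in view belongs to the job. What is shaped like the part that bears key_handle but pink is not meant.

How it is judged:
On the way:
1. the key is fully home in the lock, before the rotor has been turned far (z of key_handle in the frame of lock_mouth below 0.063 m and horizontal distance between key_handle and lock_mouth below 0.012 m and angle between key_handle's own z axis and vertical below 0.15 rad and value of joint rotor below 0.8 rad), for 0.2 s.
At the end, for the whole second after the job is handed in: The rotor is turned to its stop (more than 1.4 of 1.571 rad), and the key stands at rest, upright (within 0.15 rad), fully home in the lock (handle centre less than 63 mm above the mouth and within 12 mm of its axis) (value of joint rotor above 1.4 rad and z of key_handle in the frame of lock_mouth below 0.063 m and horizontal distance between key_handle and lock_mouth below 0.012 m and angle between key_handle's own z axis and vertical below 0.15 rad); the robot touches nothing.
It fails at once if a jar or the tray of lids is moved by more than 20 mm or tipped (distance of any of jar_tall, jar_wide, lid_tray from where it was at the start of the episode above 0.02 m or angle between any of jar_tall, jar_wide's own z axis and vertical above 0.3 rad).
It also fails if it takes over 72 s, if anything falls off the work surface, if the arm or the gripper's body presses on something with over 40 N, if the wrist force passes 120 N, or if a joint passes its speed limit or range.

### The arm

A 6-joint arm with a two-finger parallel gripper is mounted at the origin on the work surface. World frame = base frame: x ahead of the robot, y to its left, z up, the work surface at z = 0. Lengths are in m, angles in rad, forces in N, time in s.
With the tool pointing down it reaches from about 0.35 to 1 m from the base axis. Payload 7.1 kg.
Tool frame: the origin (TCP) lies between the finger pads; the fingertips stand 22 mm ahead of it and the grasp point (between the pads) lies 3 mm ahead of it; x points along the fingers, y is the direction in which the jaws open and shut, and the axes are right-handed (so a half turn about x gives the same grasp; the last joint's range is limited). The gripper opens to 85 mm and grips with 20 to 120 N. Pads are 22 mm wide; open, the fingers measure 114 mm over their backs; the gripper's body (76 mm by 85 mm) begins 54 mm behind the grasp point. The pads swing forward as they close: fully open they stand 13 mm farther back than shut.
Start: joints at [-1.369, 0.423, 1.63, -0, 1.089, -0.019], TCP at [0.137, -0.61, 0.253] pointing down, gripper open.
Joint ranges: [-3, 3], [-0.9, 2.11], [0.09, 2.58], [-1.31, 4.45], [0.11, 2.69], [-2.54, 2.54]. Speed limits (rad/s): [2.39, 2.39, 3.01, 3.14, 3.14, 3.14].

### API

Orientations are given as a rotation vector (axis times angle).
In Python, from rig import manip gives the robot as it stands. The module is installed in compiled form; this text tells all that it offers. Calls block until the motion is done:
- manip.move_to(position, orientation): joint-space move of the TCP to a pose.
- manip.servo_line(position, orientation=None, rate=0.15): straight line of the TCP; orientation=None keeps the orientation; rate is the mean speed in m/s.
- manip.set_joints(angles): joint-space move.
- manip.command_gripper(opening, f_grip=None): finger opening in m; f_grip is the grip in N (None keeps the last); returns when the fingers have stopped.
- manip.hold(seconds).
- manip.solve_ik(position, orientation): joint angles nearest the present ones, or None.
- manip.camera(name): name is "scene" or "side" or "wrist"; returns a dict with "image" (420x560x3 uint8, red, green, blue), "fx", "fy", "cx", "cy" (pixels), "cam_to_world" (4x4, takes a point from camera to world coordinates); the wrist camera has in their place "mount" (4x4, takes a point from camera to tool coordinates, whose origin is the TCP and whose axes are the tool frame's). Camera axes: x right, y down, z forward; pixel columns grow to the right and rows downward; lengths in m; the calibration is good to about 2 mm. A picture is of the moment at which its call begins: read the wrist's pose just before it. There is no depth.
A pose or a line that the arm cannot do raises manip.IKError and nothing moves.
- manip.sign_off(): hands the job in, once; it reports no verdict.
Readings, each from a call of its own:
- manip.get_time(): time.
- manip.get_joint_positions(): joint angles.
- manip.get_joint_vel(): joint speeds.
- manip.get_tau(): joint torques, N m.
- manip.get_position(): TCP position.
- manip.get_ee_rot(): TCP orientation.
- manip.get_contact_force(): force on the tool from outside, world axes, zero at the start.
- manip.get_torque(): the same for the moment, N m.
- manip.get_width(): finger opening in m.
Only numpy, scipy, OpenCV 4.12 (cv2) and the standard library are available. Lean on these libraries where they do the work, as an engineer would, in place of code of your own. Each camera call takes 0.05 s, during which the arm holds its last target.

## Working session

There is one attempt and no reset: what is moved stays moved. The work goes in short steps, each a Python script; the robot and the scene stay as the last script left them, time stands still between calls to the robot, and variables do not carry over. Pictures are saved under pics/ and viewed, and the job is handed in when it is done.

```bash
mkdir -p pics; python3 - <<'E'
from rig import manip
import cv2
print(manip.get_time(),manip.get_position(),manip.get_ee_rot(),manip.get_width(),manip.get_contact_force())
for n in ["scene","side","wrist"]:
    c=manip.camera(n); cv2.imwrite(f"pics/{n}0.png",c["image"][:,:,::-1])
    print(n,c["fx"],c["cx"],c["cy"]); print(c.get("cam_to_world",c.get("mount")))
E
```

```text
0.0 [ 0.13682366 -0.60933386  0.2525405 ] [ 2.10517319  0.23504624 -2.10550253] 0.08536881582452242 [ 0.81954884  1.09635824 -0.53862125]
scene 519.1057946476762 280.15073499766095 204.09475749822414
[[-0.80332989  0.50193428 -0.3205044   0.9915732 ]
 [ 0.59551207  0.67239594 -0.43960105  0.64914833]
 [-0.00514498 -0.5440089  -0.83906367  1.20411238]
 [ 0.          0.          0.          1.        ]]
side 417.95476184895085 277.74371527026534 208.84011247988272
[[-0.81251046 -0.44929008  0.37143663  0.20842148]
 [-0.58269788  0.60734184 -0.53999914  0.58987953]
 [ 0.01702725 -0.65519029 -0.75527198  0.85565996]
 [ 0.          0.          0.          1.        ]]
wrist 339.021839444755 276.2757755839934 206.5480927064347
[[ 3.59070243e-04 -2.82994681e-01  9.59121411e-01 -1.20764475e-01]
 [ 9.99999707e-01  7.50433515e-04 -1.52953988e-04  2.74862759e-05]
 [-6.76471687e-04  9.59121185e-01  2.82994867e-01 -7.21778378e-02]
 [ 0.00000000e+00  0.00000000e+00  0.00000000e+00  1.00000000e+00]]
```

View pics/scene0.png

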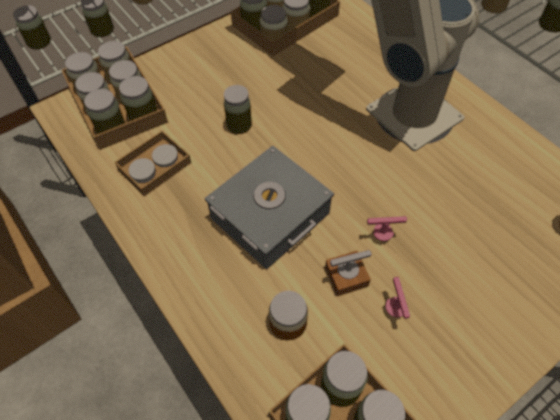

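View pics/side0.png

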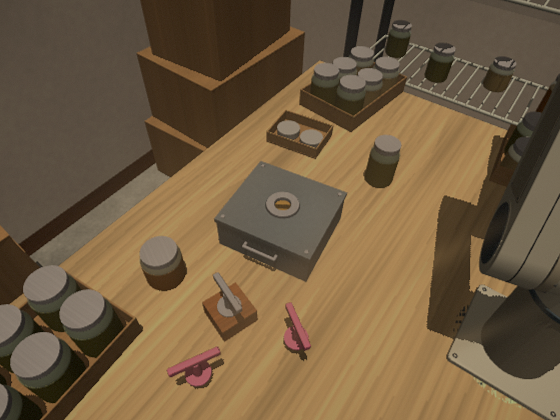

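View pics/wrist0.png

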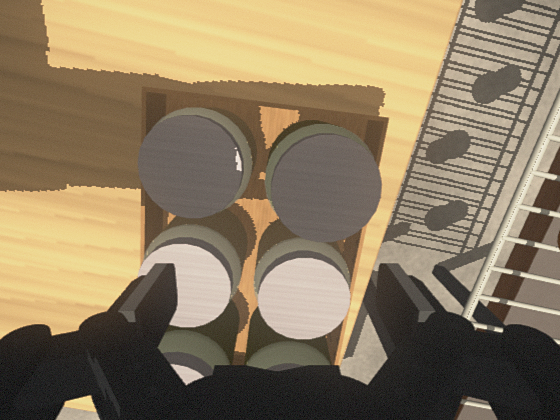

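Key-shaped candidates in the scene view are a steel-grey one at (350,262) in the wooden stand, and pink ones at (386,226) and (399,300). The grey one in the stand fits the description. I'll confirm it in an enlarged crop.

```bash
python3 - <<'E'
import cv2, numpy as np
def crop(f,x0,y0,w,h,s):
    im=cv2.imread(f)[y0:y0+h,x0:x0+w]; im=cv2.convertScaleAbs(im,alpha=1.4)
    im=cv2.resize(im,None,fx=s,fy=s,interpolation=cv2.INTER_CUBIC)
    for x in range(x0-x0%10+10,x0+w,10):
        cv2.line(im,((x-x0)*s,0),((x-x0)*s,6),(0,255,255),1); cv2.putText(im,str(x),((x-x0)*s-8,16),0,.33,(0,255,255))
    for y in range(y0-y0%10+10,y0+h,10):
        cv2.line(im,(0,(y-y0)*s),(6,(y-y0)*s),(0,255,255),1); cv2.putText(im,str(y),(8,(y-y0)*s+4),0,.33,(0,255,255))
    return im
a=crop("pics/scene0.png",315,240,65,60,6);b=crop("pics/scene0.png",235,165,65,60,6)
c=crop("pics/side0.png",195,265,65,75,6)[:360];d=crop("pics/side0.png",250,175,65,60,6)
c=crop("pics/side0.png",195,265,65,60,6)
o=np.vstack([np.hstack([a,b]),np.hstack([c,d])]); print(o.shape)
cv2.imwrite("pics/crops0.png",cv2.resize(o,None,fx=.83,fy=.83) )
E
```

```text
(720, 780, 3)
```

View pics/crops0.png

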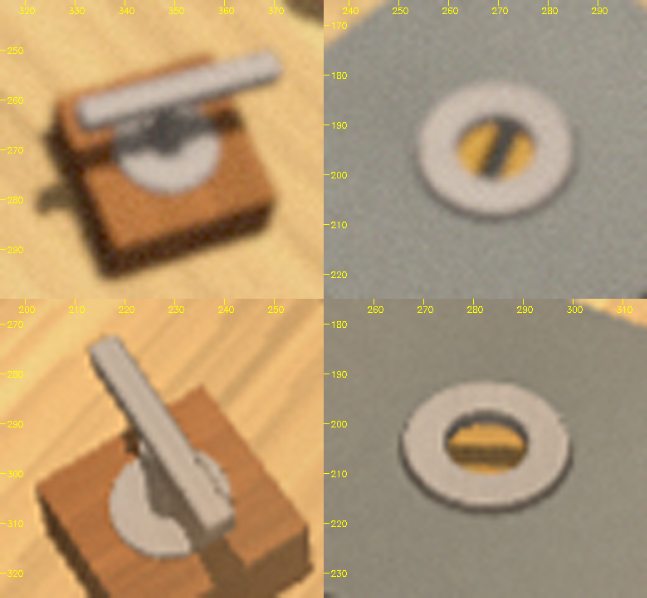

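The crop confirms the steel-grey key in the wooden stand: bar ends at about scene (331,262) and (370,253). It also shows the lock lip at scene (269,195), with the slot visible as a dark stripe. Next I'll measure by ray casting.

```bash
cat > h.py <<'E'
import numpy as np, cv2
from rig import manip
from scipy.spatial.transform import Rotation as R
def ray(c,uv):
    T=c["T"] if "T" in c else c["cam_to_world"]
    d=np.array([(uv[0]-c["cx"])/c["fx"],(uv[1]-c["cy"])/c["fy"],1.]); return T[:3,3],T[:3,:3]@d
def onz(c,uv,z):
    o,d=ray(c,uv); return (o+d*(z-o[2])/d[2])[:2]
def wrist():
    p=np.array(manip.get_position()); r=np.array(manip.get_ee_rot()); c=manip.camera("wrist")
    T=np.eye(4);T[:3,:3]=R.from_rotvec(r).as_matrix();T[:3,3]=p; c["T"]=T@c["mount"]; return c
def ori(yaw):
    # tool x down, tool y (jaw axis) at angle yaw in the plane
    x=np.array([0,0,-1.]);y=np.array([np.cos(yaw),np.sin(yaw),0]);z=np.cross(x,y)
    return R.from_matrix(np.array([x,y,z]).T).as_rotvec()
E
python3 - <<'E'
from h import *
for n,h,lipb,slot,chf in [("scene",[(331.5,261.5),(370,253)],(250,175,290,213),[(272,189.5),(267,200)],None),("side",[(216.5,275),(239,308)],(262,188,304,220),[(276,206),(291,206)],None)]:
    c=manip.camera(n); im=c["image"]
    e=[onz(c,u,.112) for u in h]; d=e[1]-e[0]
    print(n,"bar",e,"mid",(e[0]+e[1])/2,"len",np.linalg.norm(d),"yaw",np.arctan2(d[1],d[0])%np.pi)
    x0,y0,x1,y1=lipb; g=im[y0:y1,x0:x1].astype(int).max(2)
    sat=im[y0:y1,x0:x1].astype(int); 
    hsv=cv2.cvtColor(im,cv2.COLOR_RGB2HSV)[y0:y1,x0:x1]
    m=(g>np.median(im[y0:y1,x0:x1].max(2))).astype(np.uint8)
    med=int(np.median(g[:3])); m=(g>med+22).astype(np.uint8)*255
    cs,_=cv2.findContours(m,cv2.RETR_EXTERNAL,cv2.CHAIN_APPROX_NONE); k=max(cs,key=cv2.contourArea)
    w=np.array([onz(c,(p[0][0]+x0,p[0][1]+y0),.106) for p in k]).astype(np.float32)
    (cx,cy),r=cv2.minEnclosingCircle(w); print("lip",cv2.fitEllipse(w),(cx,cy),r)
    s=[onz(c,u,.095) for u in slot]; d=s[1]-s[0]; print("slot mid",(s[0]+s[1])/2,"yaw",np.arctan2(d[1],d[0])%np.pi)
E
```

```text
scene bar [array([0.57345785, 0.27731041]), array([0.48637512, 0.31438436])] mid [0.52991648 0.29584738] len 0.0946460739902423 yaw 2.739101701582395
lip ((0.5763915181159973, 0.03157567232847214), (0.07273293286561966, 0.07409265637397766), 158.90350341796875) (0.5761064887046814, 0.031609829515218735) 0.03810057044029236
slot mid [0.57272184 0.02853034] yaw 0.5659847812976863
side bar [array([0.57044103, 0.28042993]), array([0.48570472, 0.3111851 ])] mid [0.52807288 0.29580752] len 0.09014500654501317 yaw 2.793426657346706
lip ((0.5789522528648376, 0.03290116414427757), (0.07478611171245575, 0.07579758018255234), 94.81904602050781) (0.5791063904762268, 0.03293668106198311) 0.0390879362821579
slot mid [0.57659125 0.03031251] yaw 0.6371222383509645
```

```bash
python3 - <<'E'
from h import *
c=manip.camera("scene"); print("jar_wide",onz(c,(289,300),.1),"tray",onz(c,(153,163),.03),"tall",onz(c,(237,95),.135))
K=(.529,.296);L=(.5775,.032)
for nm,P,z,bars in [("key",K,.12,[-.38]),("lock",L,.19,[.9,.6,.3,-.38,-1.0,-1.35])]:
  for b in bars:
    for s in (1,-1):
      q=manip.solve_ik([*P,z],ori(b+s*np.pi/2)); print(nm,b,s,None if q is None else np.round(q,2))
E
```

```text
jar_wide [0.70784674 0.29050585] tray [ 0.7500683  -0.29443621] tall [ 0.46135704 -0.28137131]
key -0.38 1 [ 0.49  0.57  1.75 -0.    0.82 -0.7 ]
key -0.38 -1 [ 0.49  0.57  1.75 -0.    0.82  2.44]
lock 0.9 1 [ 0.03  0.44  1.78  0.    0.92 -2.44]
lock 0.9 -1 [0.03 0.44 1.78 0.   0.92 0.71]
lock 0.6 1 [ 0.03  0.44  1.78 -0.    0.92 -2.14]
lock 0.6 -1 [ 0.03  0.44  1.78 -0.    0.92  1.01]
lock 0.3 1 [ 0.03  0.44  1.78 -0.    0.92 -1.84]
lock 0.3 -1 [0.03 0.44 1.78 0.   0.92 1.31]
lock -0.38 1 [ 0.03  0.44  1.78 -0.    0.92 -1.16]
lock -0.38 -1 [ 0.03  0.44  1.78 -0.    0.92  1.99]
lock -1.0 1 [ 0.03  0.44  1.78 -0.    0.92 -0.54]
lock -1.0 -1 None
lock -1.35 1 [ 0.03  0.44  1.78  0.    0.92 -0.19]
lock -1.35 -1 None
```

```bash
python3 - <<'E'
from h import *
manip.move_to([.5775,.032,.27],ori(-.38+np.pi/2)); manip.hold(.3)
c=wrist(); cv2.imwrite("pics/w_lock.png",c["image"][:,:,::-1]); np.savez("wl.npz",**c)
manip.move_to([.529,.296,.27],ori(-.38+np.pi/2)); manip.hold(.3)
c=wrist(); cv2.imwrite("pics/w_key.png",c["image"][:,:,::-1]); np.savez("wk.npz",**c)
print(manip.get_time(),manip.get_position(),manip.get_contact_force())
E
```

```text
4.7833 [0.52939092 0.29518397 0.27004314] [-0.24178902 -0.18716153 -0.18818132]
```

View pics/w_lock.png

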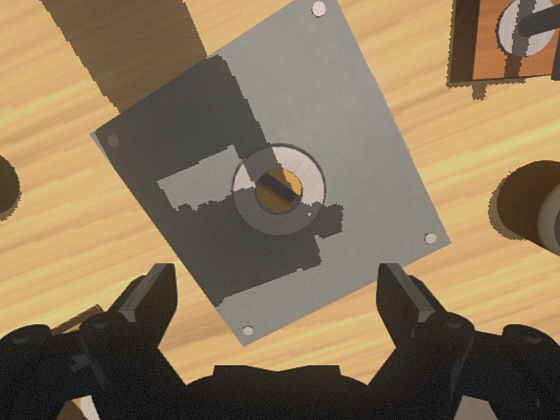

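View pics/w_key.png

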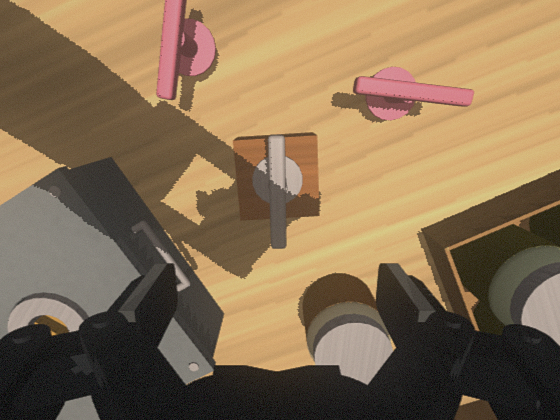

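The wrist views show the lip at (279,190) with the slot stripe inside it, and the key bar running from (277,137) to (279,248). I'll enlarge both for exact points.

```bash
python3 - <<'E'
import cv2, numpy as np
def crop(f,x0,y0,w,h,s,al):
    im=cv2.imread(f)[y0:y0+h,x0:x0+w]; im=cv2.convertScaleAbs(im,alpha=al)
    im=cv2.resize(im,None,fx=s,fy=s,interpolation=cv2.INTER_CUBIC)
    for x in range(x0-x0%10+10,x0+w,10):
        cv2.line(im,((x-x0)*s,0),((x-x0)*s,6),(0,0,255),1); cv2.putText(im,str(x),((x-x0)*s-8,16),0,.33,(0,0,255))
    for y in range(y0-y0%10+10,y0+h,10):
        cv2.line(im,(0,(y-y0)*s),(6,(y-y0)*s),(0,0,255),1); cv2.putText(im,str(y),(8,(y-y0)*s+4),0,.33,(0,0,255))
    return im
a=crop("pics/w_lock.png",225,135,110,110,4,1.6);b=crop("pics/w_key.png",225,125,90,130,4,1.3)
o=np.zeros((520,800,3),np.uint8);o[:440,:440]=a;o[:,440:]=b
cv2.imwrite("pics/crops1.png",o)
E
```

```text
(no output)
```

View pics/crops1.png

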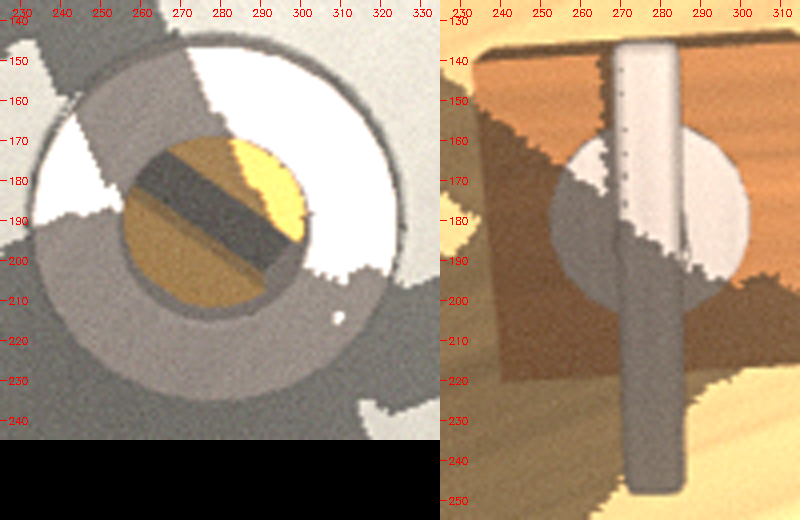

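```bash
python3 - <<'E'
from h import *
c=dict(np.load("wl.npz"))
pts=[onz(c,u,.106) for u in [(233,190),(325.5,190),(279,143.5),(279,235)]]
print("lip",(pts[0]+pts[1])/2,(pts[2]+pts[3])/2,np.linalg.norm(pts[0]-pts[1]),np.linalg.norm(pts[2]-pts[3]))
for a,b in [((266,173),(298,195.5)),((258,182),(290,204))]:
    s=[onz(c,u,.095) for u in (a,b)];d=s[1]-s[0];print("slot",np.arctan2(d[1],d[0])%np.pi,(s[0]+s[1])/2)
c=dict(np.load("wk.npz"))
e=[onz(c,u,.112) for u in [(277,135.5),(278.5,248)]];d=e[1]-e[0]
print("bar",(e[0]+e[1])/2,np.linalg.norm(d),np.arctan2(d[1],d[0])%np.pi-np.pi)
f=[onz(c,u,.05) for u in [(252.5,180),(302.5,180)]];print("flange",(f[0]+f[1])/2,np.linalg.norm(f[0]-f[1]))
# chest yaw from corner screws
s=[onz(dict(np.load("wl.npz")),u,.1) for u in [(112,141),(319,9),(431,238),(248,331)]]
for i in range(4):
    d=s[(i+1)%4]-s[i];print(np.round(s[i],3),np.linalg.norm(d),np.arctan2(d[1],d[0]))
E
```

```text
lip [0.57595563 0.03530747] [0.57672521 0.0347725 ] 0.07980461887279826 0.08111181560044751
slot 0.5693789334838981 [0.57459985 0.03872629]
slot 0.5742594715211907 [0.57940971 0.02910637]
bar [0.52974342 0.29656835] 0.09817383487950886 -0.36670354285450024
flange [0.53020081 0.29633494] 0.051203964487879776
[ 0.485 -0.081] 0.19826717726712217 1.7159137305292695
[0.457 0.115] 0.21685469955368009 0.14925083739404726
[0.671 0.148] 0.19742461070362063 -1.4211128171005147
[ 0.701 -0.048] 0.21776126517089675 -2.988480278148378
```

```bash
python3 - <<'E'
from h import *
o=ori(-.367+np.pi/2); K=[.5299,.2965]
manip.move_to([*K,.18],o); manip.servo_line([*K,.120],o,rate=.08)
print(manip.get_contact_force())
manip.command_gripper(0.0,70); print(manip.get_width(),manip.get_position(),manip.get_contact_force(),manip.get_torque())
c=manip.camera("side"); cv2.imwrite("pics/grip.png",cv2.resize(c["image"][200:340,150:300,::-1],None,fx=4,fy=4))
print(manip.get_time())
E
```

```text
[ 0.53534929 -0.39972663  0.96837482]
0.012089046702764741 [0.52987293 0.29635122 0.12023828] [-0.47435272 -1.90736846  3.53177824] [-0.28810386  0.19518185  0.06886644]
6.85
```

View pics/grip.png

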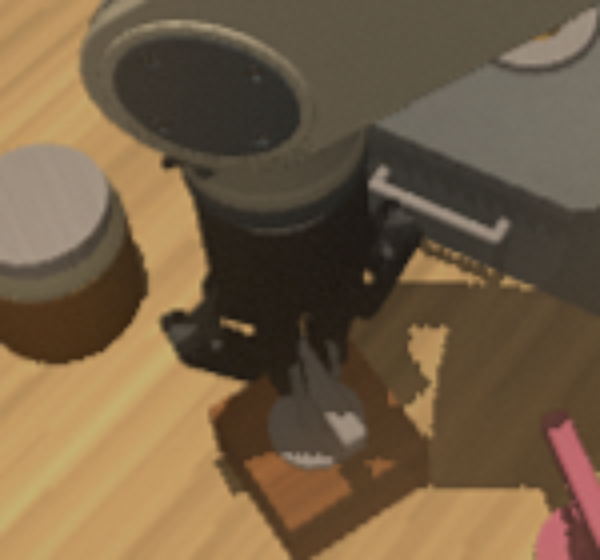

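The fingers hold the bar over the stand, with a width of 12 mm that fits the 14 mm bar. Next I'll lift the key, take it over the lock and check the hang.

```bash
python3 - <<'E'
from h import *
o=ori(-.367+np.pi/2)
manip.servo_line([.5299,.2964,.25],o,rate=.12)
manip.hold(.2); print("lifted F",manip.get_contact_force(),manip.get_torque(),manip.get_width())
L=[.577,.034]
manip.move_to([*L,.25],ori(.572+np.pi/2)); manip.hold(.3)
manip.servo_line([*L,.215],ori(.572+np.pi/2),rate=.1); manip.hold(.3)   # tip at ~.115
print(manip.get_position(),manip.get_joint_positions(),manip.get_contact_force(),manip.get_torque(),manip.get_width())
for n in("scene","side"):
    c=manip.camera(n); cv2.imwrite(f"pics/{n}1.png",c["image"][:,:,::-1])
a=cv2.imread("pics/scene1.png")[130:260,210:340];b=cv2.imread("pics/side1.png")[130:260,215:345]
cv2.imwrite("pics/above.png",cv2.convertScaleAbs(cv2.resize(np.hstack([a,b]),None,fx=3,fy=3,interpolation=cv2.INTER_CUBIC),alpha=1.5))
c=wrist();cv2.imwrite("pics/w1.png",c["image"][:,:,::-1])
print(manip.get_time())
E
```

```text
lifted F [-0.28058686  0.02502755 -1.79272964] [ 0.00982307 -0.00060155 -0.00133935] 0.012162126184816388
[0.57731653 0.03401018 0.21558474] [ 3.82488526e-02  4.01318267e-01  1.76504541e+00  3.89829473e-05
  9.74186975e-01 -2.10449088e+00] [-0.59724856 -0.31771045 -2.26542453] [ 0.00561669 -0.01147104  0.06244151] 0.01187933195389778
10.7917
```

View pics/above.png

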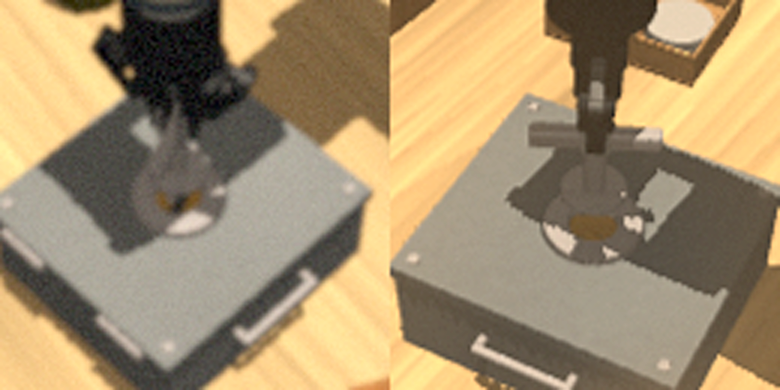

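View pics/w1.png

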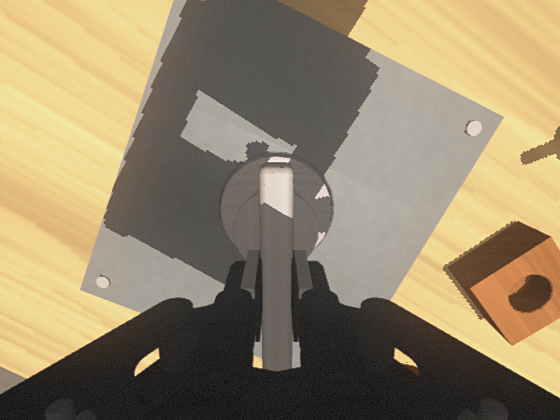

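The key hangs upright over the lock: the bar is centred in column 277, in line with the lip. I'll lower it under force monitoring.

```bash
python3 - <<'E'
from h import *
L=np.array([.577,.034]); o=ori(.572+np.pi/2)
manip.servo_line([*L,.198],o,rate=.06); manip.hold(.1)
f0=np.array(manip.get_contact_force()); print("198",f0,manip.get_position())
z=.198
while z>.1805:
    z-=.0015; manip.servo_line([*L,z],o,rate=.03)
    f=np.array(manip.get_contact_force()); print(round(z,4),np.round(manip.get_position(),4),np.round(f,1),np.round(manip.get_torque(),2))
    if f[2]>5: break
print(manip.get_time())
E
```

```text
198 [-0.49955473  0.42568495 -1.94823294] [0.57707819 0.03402437 0.19793936]
0.1965 [0.577  0.034  0.1966] [-0.2 -0.3 -2.3] [0.02 0.01 0.02]
0.195 [0.5769 0.034  0.1949] [-0.1 -0.7 -2.4] [ 0.01 -0.   -0.01]
0.1935 [0.5769 0.034  0.1934] [ 0.1  0.3 -2.4] [-0.03 -0.03 -0.06]
0.192 [0.5769 0.034  0.1918] [-1.  -0.3 -3.3] [ 0.01 -0.02 -0.01]
0.1905 [0.5769 0.034  0.1904] [-0.3 -0.1 -2.5] [-0.01 -0.01 -0.  ]
0.189 [0.5769 0.034  0.1889] [ 0.2 -0.1 -2.1] [ 0.01 -0.02 -0.03]
0.1875 [0.5769 0.034  0.1874] [ 0.8 -0.5 -3.3] [-0.04  0.06  0.01]
0.186 [0.5769 0.034  0.1859] [-0.8 -0.1 -2.6] [0.   0.01 0.04]
0.1845 [0.5769 0.034  0.1844] [-0.7  0.4 -2.1] [-0.05 -0.   -0.03]
0.183 [0.5769 0.034  0.1829] [-0.8 -0.1 -2.8] [-0.   -0.02  0.01]
0.1815 [0.577  0.034  0.1814] [-0.4  0.2 -2.9] [ 0.   -0.01  0.02]
0.18 [0.5774 0.0338 0.1811] [-2.5 -1.6  5.4] [-0.19  0.43  0.05]
14.325
```

The blade dropped straight in: contact came at TCP z 0.181, the predicted fully-home height. I'll hold for the check, then turn clockwise while watching the torque.

```bash
python3 - <<'E'
from h import *
L=np.array([.577,.034]); manip.hold(.5); z=.1807
b=.572
while b>-1.42:
    b-=.08; 
    manip.move_to([*L,z],ori(b+np.pi/2))
    f=np.array(manip.get_contact_force()); t=np.array(manip.get_torque())
    print(round(b,3),np.round(manip.get_position(),4),np.round(f,1),np.round(t,2),round(manip.get_width(),4),round(manip.get_time(),1))
    if abs(t[2])>.9 or np.linalg.norm(f[:2])>25 or f[2]>25: break
E
```

```text
0.492 [0.5774 0.034  0.1811] [-0.1 -0.8  1.6] [ 0.04  0.03 -0.05] 0.0122 15.1
0.412 [0.5772 0.034  0.1811] [-1.3 -0.9  3.6] [ 0.1   0.3  -0.02] 0.0125 15.3
0.332 [0.5773 0.0339 0.1811] [-1.  -1.6  5.8] [-0.13  0.32  0.11] 0.0122 15.6
0.252 [0.5773 0.0338 0.1811] [-1.1 -1.3  5.8] [-0.11  0.23  0.1 ] 0.0124 15.8
0.172 [0.5773 0.0339 0.1811] [-1.1 -1.1  5.8] [-0.12  0.25  0.07] 0.0124 16.1
0.092 [0.5774 0.0339 0.1811] [-1.3 -1.5  5.5] [-0.17  0.24  0.08] 0.0119 16.3
0.012 [0.5774 0.0339 0.1811] [-1.3 -1.1  4.6] [-0.11  0.19  0.06] 0.0124 16.6
-0.068 [0.5774 0.0339 0.1811] [-0.7 -1.2  4.2] [-0.08  0.21  0.08] 0.0124 16.8
-0.148 [0.5774 0.0339 0.1811] [-0.9 -1.7  4.6] [-0.08  0.2   0.06] 0.0121 17.1
-0.228 [0.5774 0.0339 0.1811] [-1.1 -0.4  5.4] [-0.13  0.14  0.12] 0.0122 17.3
-0.308 [0.5774 0.0339 0.1811] [-0.9 -1.6  5.6] [-0.11  0.13  0.1 ] 0.0119 17.6
-0.388 [0.5774 0.0339 0.1811] [-0.8 -0.9  4.6] [-0.11  0.16  0.08] 0.0122 17.8
-0.468 [0.5774 0.0339 0.181 ] [-1.3 -1.2  5.6] [-0.13  0.14  0.07] 0.0122 18.1
-0.548 [0.5774 0.0339 0.1811] [-0.4 -0.4  4.5] [-0.11  0.1   0.09] 0.0121 18.3
-0.628 [0.5775 0.0339 0.1811] [-1.1 -1.9  5.6] [-0.13  0.07  0.08] 0.012 18.6
-0.708 [0.5775 0.0339 0.1811] [-0.4 -1.6  4.7] [-0.12  0.09  0.07] 0.0119 18.8
-0.788 [0.5775 0.0339 0.1811] [-1.2 -1.4  4.9] [-0.15  0.03  0.09] 0.0123 19.1
-0.868 [0.5775 0.0339 0.1811] [-1.5 -1.7  5.4] [-0.14  0.02  0.02] 0.0121 19.3
-0.948 [0.5775 0.0339 0.1811] [-1.  -2.   4.8] [-0.1  -0.01  0.07] 0.0118 19.6
-1.028 [0.5775 0.0339 0.1811] [-0.7 -1.   4.7] [-0.18 -0.01  0.1 ] 0.0128 19.8
-1.108 [0.5776 0.0339 0.1811] [ 0.4 -0.8  4.9] [-0.16  0.01  0.07] 0.0122 20.1
-1.188 [0.5776 0.0339 0.1811] [-0.4 -1.   4.4] [-0.21 -0.02  0.02] 0.0123 20.3
-1.268 [0.5776 0.0339 0.1811] [-2.1 -0.7  5.5] [-0.17  0.01  0.86] 0.0123 20.6
-1.348 [0.5776 0.0339 0.1812] [-0.8 -0.6  5.6] [-0.14  0.03  1.75] 0.0126 20.8
```

The torque rose to 1.75 N m at bar yaw −1.27 to −1.35, after about 1.8 rad of turning, which is the stop (1.571 rad plus play). I'll relax slightly, release, retreat and check.

```bash
python3 - <<'E'
from h import *
L=np.array([.5774,.0339]); o=ori(-1.23+np.pi/2)
manip.move_to([*L,.1812],o); print(manip.get_contact_force(),manip.get_torque())
manip.command_gripper(.05); manip.hold(.2); print(manip.get_width(),manip.get_contact_force(),manip.get_torque())
manip.servo_line([*L,.32],o,rate=.1); manip.hold(.3)
c=wrist();cv2.imwrite("pics/w2.png",c["image"][:,:,::-1]);np.savez("w2.npz",**c)
for n in("scene","side"):
    c=manip.camera(n); cv2.imwrite(f"pics/{n}2.png",c["image"][:,:,::-1])
a=cv2.imread("pics/scene2.png")[130:260,210:340];b=cv2.imread("pics/side2.png")[130:260,215:345]
cv2.imwrite("pics/after.png",cv2.convertScaleAbs(cv2.resize(np.hstack([a,b]),None,fx=3,fy=3,interpolation=cv2.INTER_CUBIC),alpha=1.5))
print(manip.get_contact_force(),manip.get_time())
E
```

```text
[ 0.80690395 -1.09118463  0.83828413] [-0.09162496 -0.18572647  0.55437784]
0.04989331253747252 [-0.29852988 -0.21119706 -0.1067093 ] [ 0.02058666  0.0260669  -0.01110441]
[ 0.13709715 -0.02990673 -0.06315333] 23.7167
```

View pics/after.png

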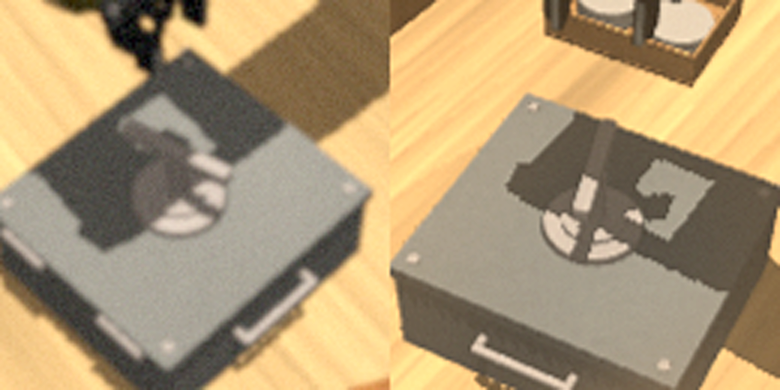

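View pics/w2.png

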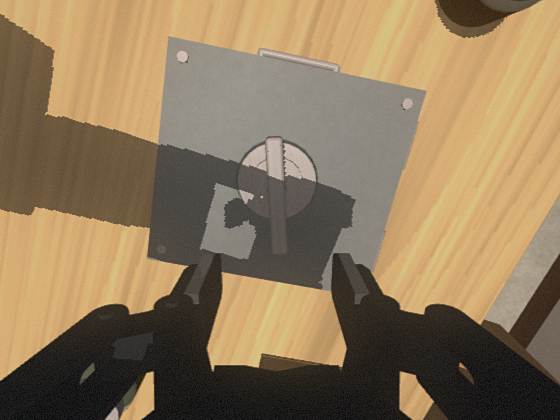

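The key stands upright with its flange on the lip. In the wrist view the bar runs from (274,138) to (280,253). I'll compute its yaw, centre and length at the home height.

```bash
python3 - <<'E'
from h import *
c=dict(np.load("w2.npz"))
e=[onz(c,u,.173) for u in [(274,137.5),(280,253.5)]];d=e[1]-e[0]
print("bar",(e[0]+e[1])/2,np.linalg.norm(d),np.arctan2(d[1],d[0])%np.pi-np.pi)
for n,x0,y0,uv in [("scene",210,130,[(122/3,127/3),(232/3,172/3)]),("side",215,130,[(216/3-0,125/3),(196/3,198/3)])]:
    c=manip.camera(n);e=[onz(c,(u[0]+x0,u[1]+y0),.173) for u in uv];d=e[1]-e[0];print(n,(e[0]+e[1])/2,np.linalg.norm(d),np.arctan2(d[1],d[0])%np.pi-np.pi)
E
```

```text
bar [0.57815527 0.0342872 ] 0.09788536470924664 -1.178691900097718
scene [0.57770967 0.03548318] 0.10084588846170968 -1.1043261236682147
side [0.57773664 0.03139999] 0.07946491193162523 -1.1507467311486903
```

```bash
python3 - <<'E'
from rig import manip
manip.sign_off()
E
```

```text
the job is handed in; nothing more can be done
```

The chest should be unlocked. The steel key is upright and fully home in the lock, turned clockwise to the stop. I handed the job in after about 24 s of the 72 s allowed, and the hand-in reports no verdict.

- **Insertion:** I took the grey key from the wooden stand and measured the slot at 0.57 rad from the world x axis in the wrist view. With the blade lined up to that, it dropped straight in, so no to-and-fro search was needed. Contact came at the predicted fully-home height, and I held there 0.5 s before turning.
- **Turning:** The resisting moment stayed at about 0.1 N m or less, below the stated 0.18 N m friction. It then rose to 1.75 N m after about 1.8 rad, which I took as the stop.
- **Angle check:** After release the bar stood at −1.18 rad in the wrist view. That is 1.75 rad of key turn, which fits 1.571 rad of rotor plus roughly 0.17 rad of play from the blade and slot sizes. I could not see the rotor itself, because the flange covers it.
- **Final position:** The wrist view puts the bar centre about 1 mm from the lock axis. The scene and side views put it within about 3 mm.
- **Disagreement:** The side view gave a bar length of only 79 mm instead of 100 mm. I think that came from picking the bar's shaded end badly in a dark crop.
- **Surroundings:** The gripper was clear of everything at hand-in. I didn't go near the jars or tray, but I didn't re-measure their positions.

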